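Ratchet the valve socket's hold-down fork tight

TASK

The steel fork that holds the bayonet valve socket on the test board is still slack. Take the red handle of the ratchet wrench that sits on its brass nut and swing it back and forth, clockwise seen from above to tighten and back the other way to let it slip, until the nut is fully tight with its red pointer at the green mark; then let go of the wrench. Leave the glass valve and the pilot lamp where they stand.

Things in the scene. Friction and masses are not known exactly. Their poses are not given: they have to be found in the camera images.
- test_board: Fixed plywood board, 18 mm thick. Origin on the desk below the vertical axis of nut and wrench; z up, +x towards the black bayonet socket (axis 105 mm away, 58 mm high). Board spans x -55 to 185, y -85 to 85 mm. Wrench head over the axis: 62 mm across, top 79 mm up, stud to 90 mm. Green mark: 12 mm post 53 mm from the axis, 60 degrees from +x towards -y, top 50 mm up.
- wrench_grip (a point): Grip point in the red handle of the ratchet wrench, 115 mm from the nut's axis, 66 mm above the desk. The handle is a level bar 20 mm wide, 18 mm high, red from 68 to 168 mm from the axis, free below and beside. The point's -x points outwards along the handle, z up. The wrench is captive on the nut and only turns about its vertical axis.
- wrench (a joint): Handle angle, rad, growing clockwise seen from above; 0 = along the board's -x, limits -0.75 and 0.75. Clockwise it catches and takes the nut along (4 to 6 N at the grip); back it slips (about 1 N). 16 teeth: up to 0.4 rad of a tightening stroke is lost before it catches; a full swing gives about 1.2 rad. Stays where left.
- nut (a joint): Brass nut with collar and red pointer, rad, growing clockwise from above as it tightens. Starts at 0 to 0.5; fully tight at the hard stop 2.1, fork down 6 mm on the socket's flange, pointer at the green mark (at 0 it is 120 degrees before it). Only the wrench turns it; it stays where left.
- valve: Smoked glass valve with black base, standing upright, 42 mm across and 88 mm high; loose, origin at the centre of its underside. Bystander, stands beside the board.
- pilot_lamp: Frosted glass pilot lamp with brass base, standing upright, 33 mm across and 51 mm high; loose, origin at the centre of its underside. Bystander, stands beside the board.

How it is judged:
By the outcome, as a careful person would: the job done as asked, in the order asked, and still so for the second after the job is handed in, with the robot touching nothing.
It also fails if it takes over 51 s, if anything falls off the work surface, if the arm or the gripper's body presses on something with over 40 N, if the wrist force passes 120 N, or if a joint passes its speed limit or range.

ROBOT

A 6-joint arm with a two-finger parallel gripper is mounted at the origin on the work surface. World frame = base frame: x ahead of the robot, y to its left, z up, the work surface at z = 0. Lengths are in m, angles in rad, forces in N, time in s.
With the tool pointing down it reaches from about 0.325 to 0.875 m from the base axis. Payload 4.4 kg.
Tool frame: the origin (TCP) lies between the finger pads; the fingertips stand 8 mm ahead of it and the grasp point (between the pads) lies 11 mm behind it (r.tip_extent is the distance from the TCP to the fingertips, in m); z points along the fingers, y is the direction in which the jaws open and shut (so a half turn about z gives the same grasp; the last joint's range is limited). The gripper opens to 85 mm and grips with 20 to 120 N. Pads are 22 mm wide; open, the fingers measure 114 mm over their backs; the gripper's body (76 mm by 85 mm) begins 54 mm behind the grasp point. The pads swing forward as they close: fully open they stand 13 mm farther back than shut.
Start: joints at [1.095, 0.207, 1.542, -0, 1.393, -0.15], TCP at [0.184, 0.545, 0.239] pointing down, gripper open.
Joint ranges: [-2.73, 2.73], [-0.86, 2.22], [0.23, 2.46], [-1.11, 4.25], [0.08, 2.63], [-2.82, 2.82]. Speed limits (rad/s): [2.79, 2.79, 3.14, 3.14, 3.14, 3.14].

INTERFACE

Orientations are given as a 3x3 rotation matrix whose columns are the frame's x, y, z axes.
In Python, from cell import r gives the robot as it stands.
- The arm moves only by the tool servo_tool, never from a script. Its argument "series" is a list that holds one entry, the list of rows, each a list of 5 numbers: the shift along the tool's x, y, z in m, then the turn about the tool's z in degrees, then the opening, from 0 (shut) to 1 (fully open). A call has 1 to 20 rows; each row is the pose to reach, as a shift and turn from the pose commanded when the call began, along the tool's axes at that moment; what a row does not reach only later rows make up. A row lasts 1/8 s, in which the tool goes at most 62.5 mm and 10.7 degrees, less where a joint would pass 70% of its speed; a pose out of reach is approached as far as the arm can. A call with a gripper value outside its range is refused whole. The fingers move at their own pace and stop on an object; the grip force is fixed at half the most. Time passes only in rows, so rows that repeat a pose let the fingers close. It gives the time, the measured TCP pose, the force and the opening at its end, in the units of the state.
- r.get_state(): the state, without advancing time (a new reading comes with each control period).
- r.grab_frame(name): name is "scene" or "top" or "wrist"; returns a dict with "frame" (384x512x3 uint8, blue, green, red), "fx", "fy", "cx", "cy" (pixels), "rvec" (rotation vector, rad) and "tvec" (3), from world to camera coordinates, as OpenCV has them; the wrist camera has in their place "tool_from_camera" (4x4, takes a point from camera to tool coordinates, whose origin is the TCP and whose axes are the flange's). Camera axes: x right, y down, z forward; pixel columns grow to the right and rows downward; lengths in m; the calibration is good to about 2 mm. A picture is of the moment at which its call begins: read the wrist's pose just before it. There is no depth.
- r.close_job(): hands the job in, once; it reports no verdict.
Trained networks look in a picture, given as the dict that the camera call returned (one of the last four; its "shot" number tells which), for a name from the list of things; names that differ only in an ending like _2 or _b are one class to them, and where a whole thing is asked for, a point or a joint stands for the part that bears it (a point fixed in the world has none). Each returns a list of dicts, best first, with "conf" (0 to 1); they miss things now and then, are a little off and sometimes report something else, mostly with a low value. They report only what shows in the picture. A call takes as long as a camera call.
- r.silhouettes(picture, label): "mask" (384x512 bool, what is visible of it).
- r.place_of(picture, label): "point" ([x, y, z] in m, in world coordinates, good to about 4 mm: a listed point, or the origin of a listed thing).
The state is a dict: "time_s": time; "joint_pos": joint angles; "joint_velocities": joint speeds; "tau": joint torques, N m; "tcp_pos": TCP position; "orientation": TCP orientation; "ft_force": force on the tool from outside, world axes, zero at the start; "ft_torque": the same for the moment, N m; "finger_gap": finger opening in m.
Only numpy, scipy, OpenCV 4.12 (cv2) and the standard library are available. Lean on these libraries where they do the work, as an engineer would, in place of code of your own. Each camera call takes 0.05 s, during which the arm holds its last target.

## Working session

There is one attempt and no reset: what is moved stays moved. The work goes in short steps, Python scripts to look and compute and a tool call to move; the robot and the scene stay as the last step left them, time stands still between calls to the robot, and variables do not carry over. Pictures are saved under pics/ and viewed, and the job is handed in when it is done.

Besides the shell and the picture viewer there is one more tool, called after "Call:" as name(argument=value, ...) on one line, values as JSON. servo_tool: Moves the arm, as the interface text tells. Its arguments: {"type":"object","properties":{"series":{"type":"array","items":{"type":"array","items":{"type":"array","items":{"type":"number"}}}}},"required":["series"]}

```bash
mkdir -p pics; ls; python3 - <<'E'
from cell import r
import cv2,numpy as np
s=r.get_state();print(s)
for n in("scene","top"):
    p=r.grab_frame(n);cv2.imwrite(f"pics/{n}0.png",p["frame"])
    for l in("test_board","wrench_grip","valve","pilot_lamp"):
        print(n,l,[(np.round(d["point"],4),round(d["conf"],2)) for d in r.place_of(p,l)][:3])
E
```

```text
pics
{'time_s': 0.0, 'joint_pos': array([ 1.09449151e+00,  2.07443554e-01,  1.54294609e+00, -1.50894918e-05,
        1.39350175e+00, -1.50466356e-01]), 'joint_velocities': array([-6.61113612e-04, -7.34028758e-04,  3.45620700e-05,  1.32997476e-04,
        6.49821868e-04,  8.51748165e-04]), 'tau': array([ 1.76585712e-03, -3.83029354e+01, -2.91602844e+01,  1.25440802e-04,
        1.03439591e-02, -5.02672762e-06]), 'tcp_pos': array([0.1837151, 0.5440851, 0.2381161]), 'orientation': array([[-9.47383352e-01,  3.20099518e-01, -1.04077008e-03],
       [ 3.20101040e-01,  9.47381192e-01, -2.04969160e-03],
       [ 3.29900712e-04, -2.27499528e-03, -9.99997358e-01]]), 'ft_force': array([-0.46135466,  0.33593999,  0.30731716]), 'ft_torque': array([-0.04795527,  0.00869936, -0.03071334]), 'finger_gap': 0.0851927438705258}
scene test_board [(array([ 5.91e-01, -7.43e-02,  2.00e-04]), 0.64)]
scene wrench_grip [(array([ 0.4832, -0.0237,  0.0657]), 0.8)]
scene valve [(array([ 6.840e-01, -2.656e-01,  1.000e-04]), 0.68)]
scene pilot_lamp [(array([ 0.721 ,  0.094 , -0.0013]), 0.53)]
top test_board [(array([ 5.869e-01, -7.510e-02, -5.000e-04]), 0.78)]
top wrench_grip [(array([ 0.6888, -0.2594, -0.0023]), 0.71), (array([ 0.4812, -0.0305,  0.0674]), 0.6)]
top valve [(array([ 6.905e-01, -2.588e-01,  6.000e-04]), 0.79)]
top pilot_lamp [(array([ 0.7139,  0.0906, -0.0025]), 0.45)]
```

View pics/scene0.png

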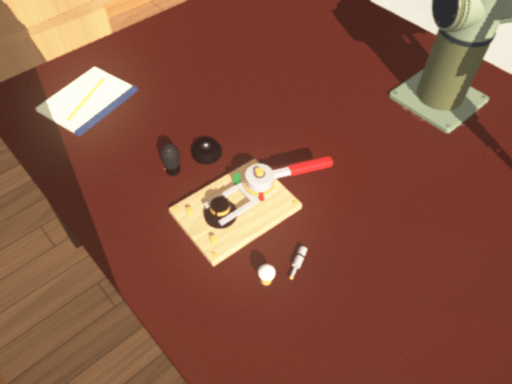

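View pics/top0.png

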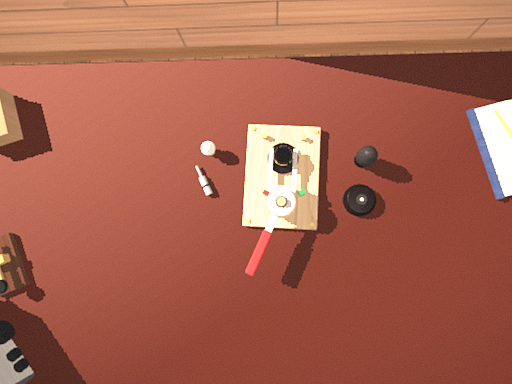

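```bash
cat > h.py <<'E'
from cell import r
import cv2,numpy as np
def rect(p,z,x0=.35,x1=.85,y0=-.3,y1=.2,s=1000.):
    # image: rows down = -x, cols right = -y
    R=cv2.Rodrigues(p["rvec"])[0];K=np.array([[p["fx"],0,p["cx"]],[0,p["fy"],p["cy"]],[0,0,1]])
    P=K@np.c_[R,np.ravel(p["tvec"])]
    H=P@np.array([[0,-1/s,x1],[-1/s,0,y1],[0,0,z],[0,0,1]])
    return cv2.warpPerspective(p["frame"],np.linalg.inv(H),(int((y1-y0)*s),int((x1-x0)*s)))
def w(px,x1=.85,y1=.2,s=1000.): return np.array([x1-px[1]/s,y1-px[0]/s])
E
python3 - <<'E'
from h import *
p=r.grab_frame("top")
b=rect(p,.018);cv2.imwrite("pics/r18.png",b)
hsv=cv2.cvtColor(b,cv2.COLOR_BGR2HSV)
m=cv2.inRange(hsv,(12,40,120),(35,200,255));m=cv2.morphologyEx(m,cv2.MORPH_OPEN,np.ones((7,7)))
c=max(cv2.findContours(m,0,2)[0],key=cv2.contourArea)
rr=cv2.minAreaRect(c);print(rr,w(rr[0]))
print([w(q) for q in cv2.boxPoints(rr)])
cv2.imwrite("pics/r18m.png",m)
a=rect(p,.066);hsv=cv2.cvtColor(a,cv2.COLOR_BGR2HSV)
cv2.imwrite("pics/r66.png",a)
m=cv2.inRange(hsv,(0,180,120),(8,255,255))|cv2.inRange(hsv,(172,180,120),(180,255,255))
m=cv2.morphologyEx(m,cv2.MORPH_OPEN,np.ones((3,3)))
c=max(cv2.findContours(m,0,2)[0],key=cv2.contourArea)
rr=cv2.minAreaRect(c);print(rr,w(rr[0]))
print([w(q) for q in cv2.boxPoints(rr)])
for n in("test_board","wrench_grip"):
    print(n,[(np.round(d["point"],4),round(d["conf"],2)) for d in r.place_of(p,n)])
E
```

```text
((323.34429931640625, 232.213134765625), (79.30931091308594, 181.4336395263672), 5.19442892074585) [ 0.61778687 -0.1233443 ]
[array([ 0.5310328 , -0.07563941], dtype=float32), array([ 0.7117213 , -0.09206562], dtype=float32), array([ 0.704541  , -0.17104919], dtype=float32), array([ 0.52385247, -0.15462299], dtype=float32)]Traceback (most recent call last):
  File "<stdin>", line 14, in <module>
ValueError: max() iterable argument is empty
```

View pics/r66.png

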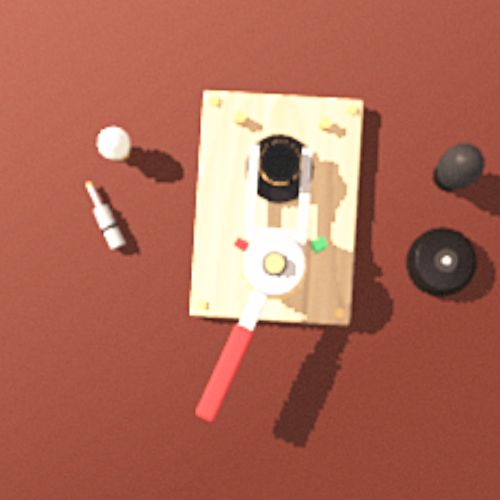

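```bash
python3 - <<'E'
from h import *
p=r.grab_frame("top")
a=rect(p,.066).astype(int);B,G,Rr=a[...,0],a[...,1],a[...,2]
print(a[380,222],a[262,274],a[450,100])
m=((Rr-G>110)&(G<Rr*.5)&(Rr>150)).astype(np.uint8)
m=cv2.morphologyEx(m,cv2.MORPH_OPEN,np.ones((5,5)))
for c in cv2.findContours(m,0,2)[0]:
    rr=cv2.minAreaRect(c)
    if cv2.contourArea(c)>30: print("red66",rr,w(rr[0]),[np.round(w(q),4) for q in cv2.boxPoints(rr)])
b=rect(p,.018);b=b.astype(int)
m=((b[...,1]>130)).astype(np.uint8)
cv2.imwrite("pics/r18b.png",rect(p,.018))
for n in("test_board","wrench_grip"):
    print(n,[(np.round(d["point"],4),round(d["conf"],2)) for d in r.place_of(p,n)])
E
```

```text
[108 114 255] [184 253 255] [ 62  78 160]
red66 ((223.29171752929688, 373.1681823730469), (22.47412872314453, 100.55895233154297), 24.519643783569336) [ 0.47683182 -0.02329172] [array([0.4358, 0.0078], dtype=float32), array([ 0.5272, -0.0339], dtype=float32), array([ 0.5179, -0.0544], dtype=float32), array([ 0.4264, -0.0126], dtype=float32)]
red66 ((241.5, 244.0), (6.0, 7.0), 90.0) [ 0.606  -0.0415] [array([ 0.609, -0.038], dtype=float32), array([ 0.609, -0.045], dtype=float32), array([ 0.603, -0.045], dtype=float32), array([ 0.603, -0.038], dtype=float32)]
test_board [(array([ 0.5895, -0.0752,  0.0017]), 0.69)]
wrench_grip [(array([ 0.4833, -0.0286,  0.0674]), 0.83)]
```

View pics/r18.png

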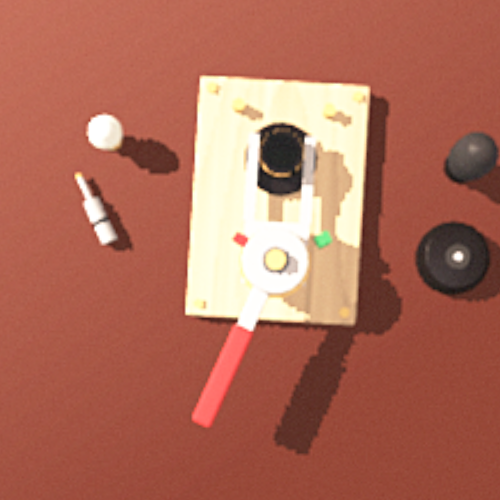

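```bash
cat >> h.py <<'E'
AX=np.array([.585,-.0735])
def tgt(pos,th):  # shift in tool axes and turn deg; th deg from -x towards +y (cw)
    s=r.get_state();R=s["orientation"]
    d=R.T@(np.array(pos)-s["tcp_pos"])
    cur=np.degrees(np.arctan2(R[1,0],-R[0,0]))
    return np.round(d*1000,1),round(th-cur,1),round(cur,2)
def grip(th,z,rad=.115,ax=AX):
    t=np.radians(th);return [ax[0]-rad*np.cos(t),ax[1]+rad*np.sin(t),z]
E
python3 - <<'E'
from h import *
print(grip(24.5,.15),tgt(grip(24.5,.15),24.5))
E
```

```text
[np.float64(0.4803544538491975), np.float64(-0.025810277094532506), 0.15] (array([-463.3, -445.8,   89.3]), np.float64(5.8), np.float64(18.66))
```

Call:
servo_tool(series=[[[-0.015,-0.014,0.0,0,1],[-0.045,-0.043,0.0,0,1],[-0.083,-0.08,0.005,1,1],[-0.122,-0.117,0.012,2,1],[-0.161,-0.155,0.02,2,1],[-0.2,-0.192,0.03,3,1],[-0.239,-0.23,0.04,3,1],[-0.278,-0.267,0.05,4,1],[-0.317,-0.305,0.06,4,1],[-0.356,-0.343,0.07,5,1],[-0.395,-0.38,0.08,5,1],[-0.43,-0.414,0.085,5.8,1],[-0.452,-0.435,0.089,5.8,1],[-0.463,-0.446,0.089,5.8,1],[-0.463,-0.446,0.089,5.8,1],[-0.463,-0.446,0.089,5.8,1]]])

```text
time_s: 2.7
tcp_pos: [0.4792, -0.0251, 0.1503]
orientation: [[-0.911, 0.413, -0.0], [0.413, 0.911, 0.001], [0.001, 0.0, -1.0]]
ft_force: [0.3, 0.0, 0.5]
finger_gap: 0.0855
```

```bash
python3 - <<'E'
from h import *
s=r.get_state();print(s["time_s"],s["tcp_pos"],s["joint_pos"])
p=r.grab_frame("wrist");cv2.imwrite("pics/w1.png",p["frame"])
T=p["tool_from_camera"];print(np.round(T,3),p["fx"],p["cx"],p["cy"])
R=s["orientation"]
a=p["frame"].astype(int);m=((a[...,2]-a[...,1]>90)&(a[...,1]<a[...,2]*.5)&(a[...,2]>120)).astype(np.uint8)
m=cv2.morphologyEx(m,cv2.MORPH_OPEN,np.ones((5,5)))
c=max(cv2.findContours(m,0,2)[0],key=cv2.contourArea);rr=cv2.minAreaRect(c)
print(rr)
for q in list(cv2.boxPoints(rr))+[rr[0]]:
    d=R@T[:3,:3]@np.array([(q[0]-p["cx"])/p["fx"],(q[1]-p["cy"])/p["fy"],1]);o=s["tcp_pos"]+R@T[:3,3]
    print(q,np.round(o+d*(.075-o[2])/d[2],4))
print([(np.round(d["point"],4),round(d["conf"],2)) for d in r.place_of(p,"wrench_grip")])
print(tgt(grip(24.5,.055),24.5))
E
```

```text
2.7 [ 0.4792453  -0.02509533  0.15033714] [-2.33162763e-01  1.01240561e-01  1.85968961e+00  4.07722622e-04
  1.18125339e+00 -1.37794732e+00]
[[ 0.    -0.945 -0.328  0.084]
 [ 1.     0.     0.001 -0.001]
 [-0.001 -0.328  0.945 -0.136]
 [ 0.     0.     0.     1.   ]] 275.89418776241666 252.58317445816604 186.23768045729778
((254.5, 193.5), (113.0, 25.0), 90.0)
[242. 137.] [ 0.4297 -0.0121  0.075 ]
[267. 137.] [0.4376 0.0053 0.075 ]
[267. 250.] [ 0.5288 -0.0342  0.075 ]
[242. 250.] [ 0.5196 -0.0542  0.075 ]
(254.5, 193.5) [ 0.4757 -0.0223  0.075 ]
[(array([ 0.4841, -0.0245,  0.0639]), 0.65)]
(array([-1.3, -0.5, 95.4]), np.float64(0.1), np.float64(24.37))
```

View pics/w1.png

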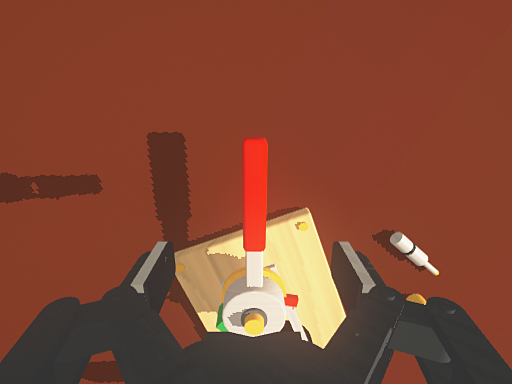

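Call:
servo_tool(series=[[[0,0,0.025,0,1],[0,0,0.06,0,1],[0,-0.001,0.085,0,1],[-0.001,-0.001,0.095,0,1],[-0.001,-0.001,0.095,0,1],[-0.001,-0.001,0.095,0,0],[-0.001,-0.001,0.095,0,0],[-0.001,-0.001,0.095,0,0],[-0.001,-0.001,0.095,0,0],[-0.001,-0.001,0.095,0,0],[-0.001,-0.001,0.095,0,0],[-0.001,-0.001,0.095,0,0]]])

```text
time_s: 4.3
tcp_pos: [0.481, -0.027, 0.056]
orientation: [[-0.91, 0.414, 0.001], [0.414, 0.91, 0.0], [-0.001, 0.001, -1.0]]
ft_force: [0.3, 3.3, 5.3]
finger_gap: 0.0188
```

```bash
python3 - <<'E'
from h import *
s=r.get_state();print(s["time_s"],s["tcp_pos"],s["ft_force"],s["finger_gap"])
p=r.grab_frame("top");cv2.imwrite("pics/t2.png",rect(p,.07))
# arc rows in tool axes for turn phi from current (radius .115), tool x = outward
R=.1145
for phi in(-64,64,-82,84):
    print(phi,[(round(R*(np.cos(np.radians(f))-1),4),round(R*np.sin(np.radians(f)),4),round(f,1)) for f in np.linspace(0,phi,17)[1:]])
E
```

```text
4.3 [ 0.48101646 -0.02696133  0.05596571] [0.31050893 3.27934291 5.29597437] 0.018815007368613662
-64 [(np.float64(-0.0003), np.float64(-0.008), np.float64(-4.0)), (np.float64(-0.0011), np.float64(-0.0159), np.float64(-8.0)), (np.float64(-0.0025), np.float64(-0.0238), np.float64(-12.0)), (np.float64(-0.0044), np.float64(-0.0316), np.float64(-16.0)), (np.float64(-0.0069), np.float64(-0.0392), np.float64(-20.0)), (np.float64(-0.0099), np.float64(-0.0466), np.float64(-24.0)), (np.float64(-0.0134), np.float64(-0.0538), np.float64(-28.0)), (np.float64(-0.0174), np.float64(-0.0607), np.float64(-32.0)), (np.float64(-0.0219), np.float64(-0.0673), np.float64(-36.0)), (np.float64(-0.0268), np.float64(-0.0736), np.float64(-40.0)), (np.float64(-0.0321), np.float64(-0.0795), np.float64(-44.0)), (np.float64(-0.0379), np.float64(-0.0851), np.float64(-48.0)), (np.float64(-0.044), np.float64(-0.0902), np.float64(-52.0)), (np.float64(-0.0505), np.float64(-0.0949), np.float64(-56.0)), (np.float64(-0.0572), np.float64(-0.0992), np.float64(-60.0)), (np.float64(-0.0643), np.float64(-0.1029), np.float64(-6
[... 2270 characters left out ...]
t64(0.0506), np.float64(26.2)), (np.float64(-0.0169), np.float64(0.0598), np.float64(31.5)), (np.float64(-0.0228), np.float64(0.0685), np.float64(36.8)), (np.float64(-0.0294), np.float64(0.0766), np.float64(42.0)), (np.float64(-0.0368), np.float64(0.0841), np.float64(47.2)), (np.float64(-0.0448), np.float64(0.0908), np.float64(52.5)), (np.float64(-0.0534), np.float64(0.0968), np.float64(57.8)), (np.float64(-0.0625), np.float64(0.102), np.float64(63.0)), (np.float64(-0.0721), np.float64(0.1063), np.float64(68.2)), (np.float64(-0.082), np.float64(0.1098), np.float64(73.5)), (np.float64(-0.0922), np.float64(0.1123), np.float64(78.8)), (np.float64(-0.1025), np.float64(0.1139), np.float64(84.0))]
```

Call:
servo_tool(series=[[[-0.0003,-0.008,0,-4,0],[-0.0011,-0.0159,0,-8,0],[-0.0025,-0.0238,0,-12,0],[-0.0044,-0.0316,0,-16,0],[-0.0069,-0.0392,0,-20,0],[-0.0099,-0.0466,0,-24,0],[-0.0134,-0.0538,0,-28,0],[-0.0174,-0.0607,0,-32,0],[-0.0219,-0.0673,0,-36,0],[-0.0268,-0.0736,0,-40,0],[-0.0321,-0.0795,0,-44,0],[-0.0379,-0.0851,0,-48,0],[-0.044,-0.0902,0,-52,0],[-0.0505,-0.0949,0,-56,0],[-0.0572,-0.0992,0,-60,0],[-0.0607,-0.1011,0,-62,0],[-0.0607,-0.1011,0,-62,0]]])

```text
time_s: 6.48
tcp_pos: [0.496, -0.1449, 0.056]
orientation: [[-0.794, -0.608, 0.005], [-0.608, 0.794, -0.0], [-0.003, -0.003, -1.0]]
ft_force: [4.6, 1.9, 1.8]
finger_gap: 0.0191
```

```bash
python3 - <<'E'
from h import *
s=r.get_state();R=s["orientation"];print(s["time_s"],s["tcp_pos"],s["joint_pos"],R.T@s["ft_force"],s["finger_gap"],tgt(grip(-37.5,.055),-37.5))
p=r.grab_frame("top");cv2.imwrite("pics/t3.png",rect(p,.07))
E
```

```text
6.475 [ 0.49600805 -0.14488957  0.05597912] [-4.52857120e-01  3.14433829e-01  1.83339764e+00  2.08536889e-03
  9.89500791e-01 -2.67820168e+00] [-4.76883556 -1.29894562 -1.75140618] 0.01914603319401052 (array([0.9, 2.5, 1. ]), np.float64(-0.1), np.float64(-37.44))
```

View pics/t3.png

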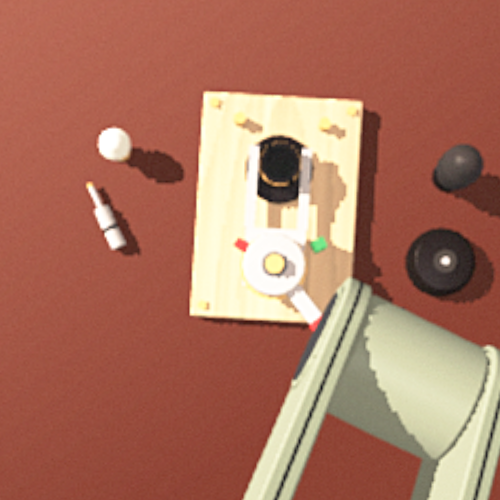

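Call:
servo_tool(series=[[[-0.0005,0.0105,0,5.2,0],[-0.0019,0.0209,0,10.5,0],[-0.0043,0.0311,0,15.8,0],[-0.0076,0.041,0,21,0],[-0.0118,0.0506,0,26.2,0],[-0.0169,0.0598,0,31.5,0],[-0.0228,0.0685,0,36.8,0],[-0.0294,0.0766,0,42,0],[-0.0368,0.0841,0,47.2,0],[-0.0448,0.0908,0,52.5,0],[-0.0534,0.0968,0,57.8,0],[-0.0625,0.102,0,63,0],[-0.0721,0.1063,0,68.2,0],[-0.082,0.1098,0,73.5,0],[-0.0922,0.1123,0,78.8,0],[-0.0986,0.1134,0,82,0],[-0.0986,0.1134,0,82,0],[-0.0986,0.1134,0,82,0]]])

```text
time_s: 8.78
tcp_pos: [0.5029, 0.0064, 0.0559]
orientation: [[-0.715, 0.699, -0.0], [0.699, 0.715, 0.001], [0.001, 0.0, -1.0]]
ft_force: [-2.1, 4.7, 7.3]
finger_gap: 0.0192
```

```bash
python3 - <<'E'
from h import *
s=r.get_state();R=s["orientation"];print(s["time_s"],s["tcp_pos"],s["joint_pos"],R.T@s["ft_force"],s["finger_gap"],tgt(grip(44.5,.055),44.5))
p=r.grab_frame("top");cv2.imwrite("pics/t4.png",cv2.resize(rect(p,.05)[200:350,180:380],None,fx=3,fy=3))
p=r.grab_frame("scene");cv2.imwrite("pics/s4.png",cv2.resize(p["frame"][130:280,150:350],None,fx=3,fy=3))
E
```

```text
8.775 [0.5029151  0.00637893 0.05594938] [-1.60065584e-01  2.92391031e-01  1.86370230e+00  9.87027849e-04
  9.85941635e-01 -9.56877577e-01] [ 4.73700562  1.89881825 -7.24560904] 0.019155760200177084 (array([0.5, 0.6, 1. ]), np.float64(0.1), np.float64(44.38))
```

View pics/t4.png

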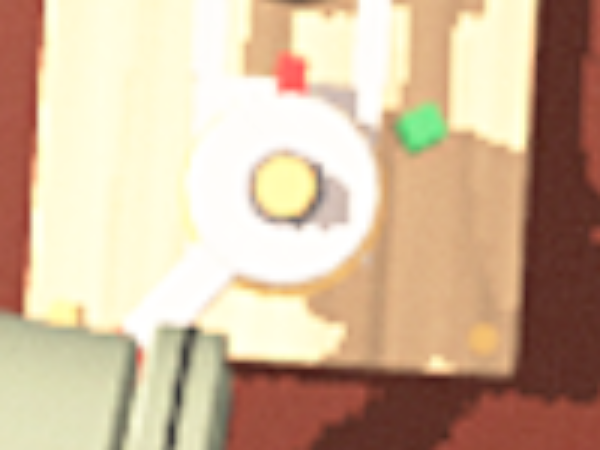

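View pics/s4.png

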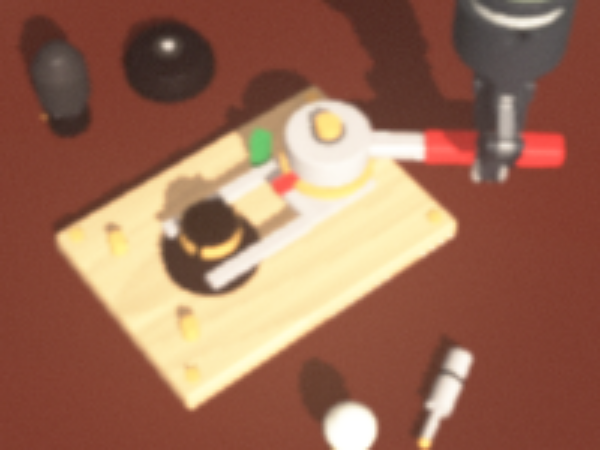

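Call:
servo_tool(series=[[[-0.0005,-0.0102,0,-5.1,0],[-0.0018,-0.0204,0,-10.2,0],[-0.0041,-0.0304,0,-15.4,0],[-0.0073,-0.0401,0,-20.5,0],[-0.0113,-0.0495,0,-25.6,0],[-0.0161,-0.0585,0,-30.8,0],[-0.0217,-0.0671,0,-35.9,0],[-0.0281,-0.0751,0,-41,0],[-0.0351,-0.0825,0,-46.1,0],[-0.0428,-0.0893,0,-51.2,0],[-0.0511,-0.0953,0,-56.4,0],[-0.0599,-0.1006,0,-61.5,0],[-0.0691,-0.1051,0,-66.6,0],[-0.0786,-0.1087,0,-71.8,0],[-0.0885,-0.1115,0,-76.9,0],[-0.0986,-0.1134,0,-82,0],[-0.0986,-0.1134,0,-82,0]]])

```text
time_s: 11.0
tcp_pos: [0.4961, -0.145, 0.056]
orientation: [[-0.794, -0.608, 0.004], [-0.608, 0.794, -0.0], [-0.003, -0.003, -1.0]]
ft_force: [3.7, 2.3, 1.8]
finger_gap: 0.0192
```

Call:
servo_tool(series=[[[-0.0005,0.0105,0,5.2,0],[-0.0019,0.0209,0,10.5,0],[-0.0043,0.0311,0,15.8,0],[-0.0076,0.041,0,21,0],[-0.0118,0.0506,0,26.2,0],[-0.0169,0.0598,0,31.5,0],[-0.0228,0.0685,0,36.8,0],[-0.0294,0.0766,0,42,0],[-0.0368,0.0841,0,47.2,0],[-0.0448,0.0908,0,52.5,0],[-0.0448,0.0908,0,52.5,0]]])

```text
time_s: 12.38
tcp_pos: [0.4748, -0.0453, 0.0559]
orientation: [[-0.967, 0.256, 0.001], [0.256, 0.967, -0.001], [-0.002, -0.001, -1.0]]
ft_force: [-1.1, 0.8, 5.1]
finger_gap: 0.0188
```

```bash
cat > look.py <<'E'
from h import *
import sys
k=sys.argv[1]
s=r.get_state();R=s["orientation"];print(s["time_s"],s["tcp_pos"],R.T@s["ft_force"],s["finger_gap"])
d=s["tcp_pos"][:2]-AX;print("tcp ang",np.degrees(np.arctan2(d[1],-d[0])),"tool ang",np.degrees(np.arctan2(R[1,0],-R[0,0])))
p=r.grab_frame("top");A=rect(p,.045,.5,.7,-.18,.02,3000.)
cv2.imwrite(f"pics/t{k}.png",A[100:550,30:600] if 1 else A)
a=A.astype(int)
for nm,m in(("red",(a[...,2]-a[...,1]>110)&(a[...,1]<a[...,2]*.55)&(a[...,2]>150)),("green",(a[...,1]-a[...,2]>60)&(a[...,1]-a[...,0]>30))):
    n,l,st,c=cv2.connectedComponentsWithStats(m.astype(np.uint8))
    for i in range(1,n):
        if st[i,4]>60:
            q=w(c[i],.7,.02,3000.)-AX;print(nm,st[i,4],np.round(q,4),"ang from +x to +y",np.round(np.degrees(np.arctan2(q[1],q[0])),1))
E
python3 look.py 5
```

```text
12.375 [ 0.47476255 -0.04534284  0.0559448 ] [ 1.3044235   0.52720792 -5.07094181] 0.018779180655563922
tcp ang 14.328295208674476 tool ang 14.820549123261012
red 752 [ 0.03   -0.0281] ang from +x to +y -43.2
red 2712 [-0.0738  0.0191] ang from +x to +y 165.5
green 1346 [ 0.0233 -0.0472] ang from +x to +y -63.7
```

View pics/t5.png

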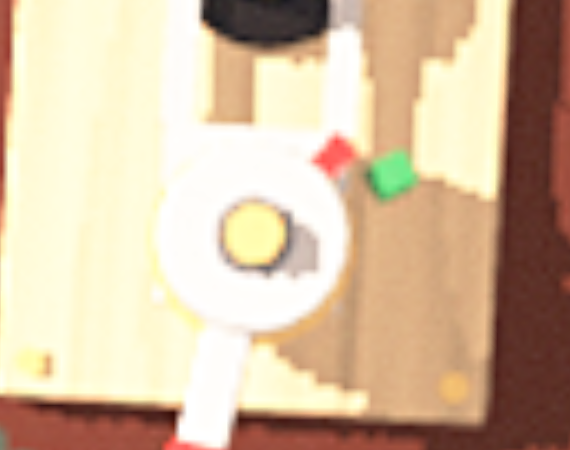

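Call:
servo_tool(series=[[[-0.0001,0.006,0,3,0],[-0.0006,0.012,0,6,0],[-0.0014,0.018,0,9,0],[-0.0025,0.0238,0,12,0],[-0.0039,0.0296,0,15,0],[-0.005,0.0335,0,17,0],[-0.0062,0.0373,0,19,0],[-0.0062,0.0373,0,19,0]]])

```text
time_s: 13.42
tcp_pos: [0.4898, -0.0105, 0.0559]
orientation: [[-0.831, 0.556, -0.0], [0.556, 0.831, 0.0], [0.0, 0.0, -1.0]]
ft_force: [-2.3, 2.8, 7.7]
finger_gap: 0.0186
```

```bash
python3 look.py 6
```

```text
13.425 [ 0.48975226 -0.01047166  0.05594203] [ 3.45012543  1.05710444 -7.7140472 ] 0.018597931055472635
tcp ang 33.49382472856112 tool ang 33.80631119632178
red 964 [ 0.0199 -0.0358] ang from +x to +y -60.9
red 1790 [-0.0609  0.0429] ang from +x to +y 144.9
green 1110 [ 0.0238 -0.0482] ang from +x to +y -63.7
```

Call:
servo_tool(series=[[[0,0.002,0,1,0],[-0.0001,0.004,0,2,0],[-0.0002,0.006,0,3,0],[-0.0002,0.007,0,3.5,0],[-0.0002,0.007,0,3.5,0]]])

```text
time_s: 14.1
tcp_pos: [0.4935, -0.0049, 0.0559]
orientation: [[-0.796, 0.606, -0.001], [0.606, 0.796, -0.0], [0.001, -0.0, -1.0]]
ft_force: [-2.9, 2.3, 8.6]
finger_gap: 0.0186
```

```bash
python3 look.py 7
```

```text
14.1 [ 0.49353034 -0.00494644  0.05594133] [ 3.70766595  0.03278032 -8.54792509] 0.018579106575235524
tcp ang 36.85037371076895 tool ang 37.27653173154911
red 997 [ 0.0186 -0.0366] ang from +x to +y -63.0
red 914 [-0.0567  0.0468] ang from +x to +y 140.5
green 1062 [ 0.0241 -0.0484] ang from +x to +y -63.5
```

Call:
servo_tool(series=[[[0,0.002,0,1,0],[-0.0001,0.004,0,2,0],[-0.0002,0.006,0,3,0],[-0.0002,0.006,0,3,0]]])

```text
time_s: 14.65
tcp_pos: [0.4969, -0.0006, 0.0559]
orientation: [[-0.763, 0.646, -0.002], [0.646, 0.763, -0.001], [0.001, -0.002, -1.0]]
ft_force: [-4.4, 1.5, 9.9]
finger_gap: 0.0191
```

```bash
python3 look.py 8
```

```text
14.65 [ 0.49687837 -0.00056397  0.05592178] [ 4.40465654 -1.70882674 -9.91061708] 0.019121277500053078
tcp ang 39.61369085446813 tool ang 40.23165875821183
red 1006 [ 0.0186 -0.0365] ang from +x to +y -63.1
red 261 [-0.0521  0.0503] ang from +x to +y 136.0
green 1049 [ 0.0242 -0.0484] ang from +x to +y -63.5
```

Call:
servo_tool(series=[[[0,0.002,0,1,0],[-0.0001,0.004,0,2,0],[-0.0002,0.006,0,3,0],[-0.0002,0.006,0,3,0]]])

```text
time_s: 15.2
tcp_pos: [0.5016, 0.005, 0.056]
orientation: [[-0.727, 0.686, 0.0], [0.686, 0.727, 0.002], [0.001, 0.001, -1.0]]
ft_force: [-1.5, 6.6, 7.2]
finger_gap: 0.019
```

```bash
python3 look.py 9; python3 -c "
from h import *
s=r.get_state();print(s['ft_torque'],s['tau'])
p=r.grab_frame('scene');cv2.imwrite('pics/s9.png',cv2.resize(p['frame'][130:280,150:350],None,fx=3,fy=3))"
```

```text
15.2 [0.50162668 0.0049585  0.05597277] [ 5.61401871  3.77287701 -7.14488089] 0.019027763840547596
tcp ang 43.26046737485857 tool ang 43.326011195160625
red 999 [ 0.0186 -0.0365] ang from +x to +y -63.0
green 1061 [ 0.0241 -0.0483] ang from +x to +y -63.5
[0.88927848 0.20298165 0.39786201] [ -3.70605089 -31.97655559 -21.17320418  -1.23509534  -0.65552663
   0.37567137]
```

View pics/t9.png

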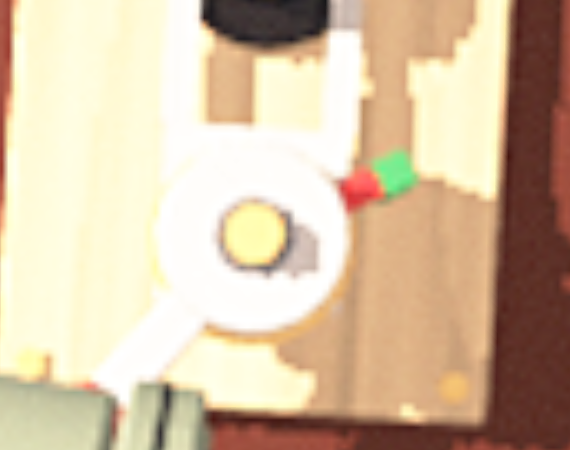

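View pics/s9.png

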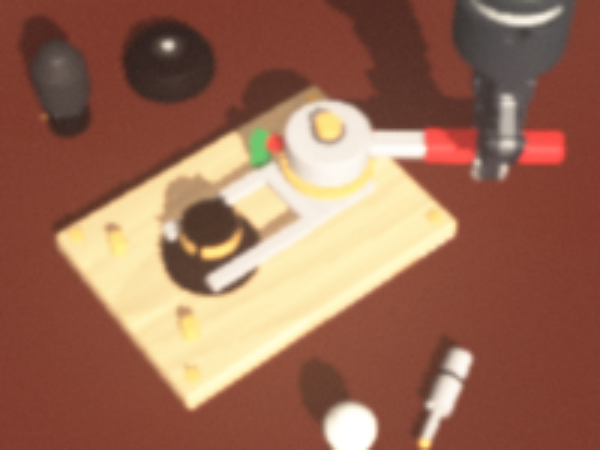

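Call:
servo_tool(series=[[[-0.0003,-0.008,0,-4,0],[-0.0011,-0.0159,0,-8,0],[-0.0025,-0.0238,0,-12,0],[-0.0044,-0.0316,0,-16,0],[-0.0069,-0.0392,0,-20,0],[-0.0099,-0.0466,0,-24,0],[-0.0134,-0.0538,0,-28,0],[-0.0174,-0.0607,0,-32,0],[-0.0219,-0.0673,0,-36,0],[-0.0268,-0.0736,0,-40,0],[-0.0268,-0.0736,0,-40,0]]])

```text
time_s: 16.68
tcp_pos: [0.4715, -0.0682, 0.0559]
orientation: [[-0.998, 0.061, 0.002], [0.061, 0.998, 0.0], [-0.002, 0.0, -1.0]]
ft_force: [1.4, 2.7, 5.3]
finger_gap: 0.0189
```

```bash
python3 look.py 10
```

```text
16.675 [ 0.47145802 -0.06824739  0.05594339] [-1.25998673  2.77335239 -5.34546234] 0.01886099967065234
tcp ang 2.6486963568347743 tool ang 3.486455269665089
red 998 [ 0.0186 -0.0366] ang from +x to +y -63.1
red 2384 [-0.0759  0.0027] ang from +x to +y 177.9
green 1060 [ 0.0241 -0.0484] ang from +x to +y -63.5
```

Call:
servo_tool(series=[[[-0.0002,0.006,0,3,0],[-0.0006,0.012,0,6,0],[-0.0014,0.018,0,9,0],[-0.0025,0.0238,0,12,0],[-0.0025,0.0238,0,12,0]]])

```text
time_s: 17.35
tcp_pos: [0.4749, -0.0448, 0.0559]
orientation: [[-0.964, 0.265, 0.001], [0.265, 0.964, -0.002], [-0.001, -0.002, -1.0]]
ft_force: [-0.8, -0.1, 6.7]
finger_gap: 0.0188
```

```bash
python3 look.py 11
```

```text
17.35 [ 0.4748571  -0.04479127  0.05591357] [ 0.7692039  -0.32007511 -6.73250675] 0.01882494011077758
tcp ang 14.6090841811818 tool ang 15.37096213722081
red 1006 [ 0.0186 -0.0365] ang from +x to +y -63.0
red 2692 [-0.0737  0.0194] ang from +x to +y 165.2
green 1056 [ 0.0241 -0.0483] ang from +x to +y -63.5
```

Tangential force is beginning to turn negative at 15°, so I'll push on by small steps.

Call:
servo_tool(series=[[[0,0.002,0,1,0],[-0.0001,0.004,0,2,0],[-0.0001,0.004,0,2,0]]])

```text
time_s: 17.77
tcp_pos: [0.4758, -0.0414, 0.0559]
orientation: [[-0.955, 0.298, 0.0], [0.298, 0.955, -0.003], [-0.001, -0.002, -1.0]]
ft_force: [-2.0, -1.1, 6.8]
finger_gap: 0.0191
```

```bash
python3 look.py 12
```

```text
17.775 [ 0.47583495 -0.04137059  0.05594542] [ 1.61263999 -1.66643346 -6.74902875] 0.01914675763229552
tcp ang 16.400187535072476 tool ang 17.33822273491077
red 1004 [ 0.0185 -0.0366] ang from +x to +y -63.1
red 2668 [-0.0731  0.0218] ang from +x to +y 163.4
green 1052 [ 0.0242 -0.0484] ang from +x to +y -63.5
```

Call:
servo_tool(series=[[[0,0.002,0,1,0],[-0.0001,0.003,0,1.5,0],[-0.0001,0.003,0,1.5,0]]])

```text
time_s: 18.2
tcp_pos: [0.4766, -0.0388, 0.0559]
orientation: [[-0.947, 0.322, -0.0], [0.322, 0.947, -0.003], [-0.001, -0.003, -1.0]]
ft_force: [-2.0, -2.7, 6.9]
finger_gap: 0.0196
```

```bash
python3 look.py 13
```

```text
18.2 [ 0.47662378 -0.03879582  0.05594784] [ 1.02202187 -3.27425399 -6.84800444] 0.01957086229416461
tcp ang 17.756077865379357 tool ang 18.80749096297581
red 1008 [ 0.0186 -0.0366] ang from +x to +y -63.1
red 2603 [-0.0725  0.0235] ang from +x to +y 162.1
green 1051 [ 0.0242 -0.0484] ang from +x to +y -63.4
```

Call:
servo_tool(series=[[[0,-0.003,0,-1.5,0],[-0.0001,-0.006,0,-3,0],[-0.0001,-0.006,0,-3,0],[-0.0001,-0.006,0,-3,1],[-0.0001,-0.006,0,-3,1],[-0.0001,-0.006,0,-3,1],[-0.0001,-0.006,0,-3,1],[-0.0001,-0.006,0,-3,1],[-0.0001,-0.006,0,-3,1],[0,-0.006,-0.02,-3,1],[0,-0.006,-0.05,-3,1],[0,-0.006,-0.09,-3,1],[0,-0.006,-0.12,-3,1],[0,-0.006,-0.12,-3,1],[0.0,-0.006,-0.12,-3,1]]])

```text
time_s: 20.12
tcp_pos: [0.4739, -0.043, 0.1744]
orientation: [[-0.961, 0.275, -0.001], [0.275, 0.961, 0.0], [0.001, -0.0, -1.0]]
ft_force: [-0.7, -0.6, -0.4]
finger_gap: 0.0855
```

```bash
python3 look.py 14; python3 - <<'E'
from h import *
p=r.grab_frame("scene");cv2.imwrite("pics/s14.png",p["frame"])
for l in("valve","pilot_lamp"): print(l,[(np.round(d["point"],4),round(d["conf"],2)) for d in r.place_of(p,l)][:2])
E
```

```text
20.125 [ 0.47389329 -0.04304142  0.17441811] [ 0.51998255 -0.72402646  0.44603249] 0.0855403126398647
tcp ang 15.330327629108607 tool ang 15.967796330821301
red 1000 [ 0.0187 -0.0366] ang from +x to +y -63.0
red 3166 [-0.0767  0.013 ] ang from +x to +y 170.4
green 1043 [ 0.0242 -0.0484] ang from +x to +y -63.4
valve [(array([ 6.878e-01, -2.632e-01,  5.000e-04]), 0.64)]
pilot_lamp [(array([0.7206, 0.0941, 0.0013]), 0.83)]
```

View pics/t14.png

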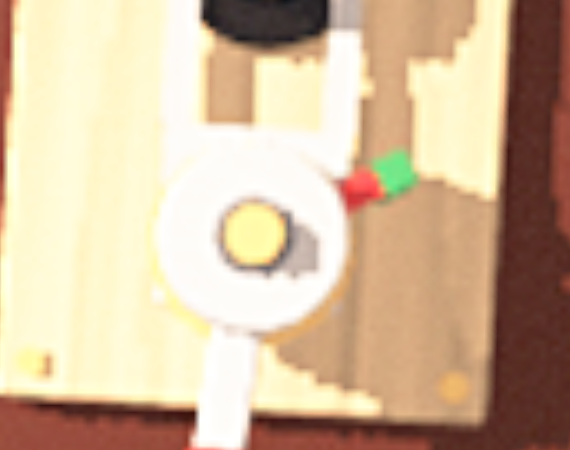

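View pics/s14.png

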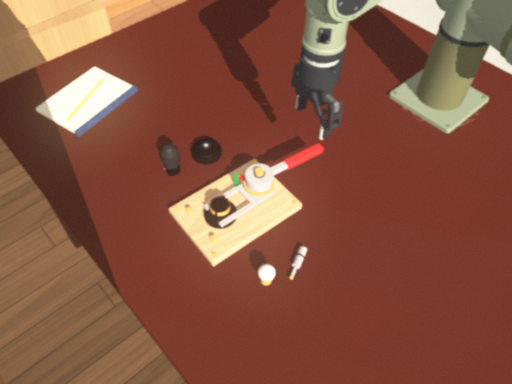

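Pointer (about 360,187 in the close-up) touches the green mark (394,172). The gripper is open and clear above the handle, and the valve and lamp are unmoved. I'm handing in.

```bash
python3 -c "
from cell import r
print(r.close_job())"
```

```text
the job is handed in; nothing more can be done
None
```

The brass nut is tight against its stop with the red pointer at the green mark, and I let go of the wrench and handed the job in at about 20 s.

- **Strokes:** I gripped the red handle and swung it back and then clockwise, two full tightening strokes. After that I did a shorter check stroke with a fresh catch of the ratchet.
- **Tightness:** In the top picture the pointer is at -63.0° and the mark at -63.4°, about half a degree apart. The pointer did not move when I pushed further on the second stroke. On the check stroke it stayed still again while the force at the grip rose. That force reading was low, only about 3 N at most. It also swung from about -2 to +4 N late in the second stroke, probably the handle shifting in the grip or the ratchet slipping a tooth. So I relied more on the pointer staying still than on the force.
- **Release:** The gripper is fully open with its TCP at 0.174 m, clear of everything, and the measured force is near zero. The handle was left about 5° short of where the gripper last stood, because it had shifted in the grip at the stop.
- **Bystanders:** The valve and pilot lamp stand where they did at the start, within the measuring error.
- **Not checked:** I did not measure the 6 mm drop of the fork directly.

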